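Close up a finger-jointed box and set in its lid

TASK

Finish the dry fit of the wooden box held on the glue-up board: stand the loose front with the matching comb of fingers at the open end and slide it fully home so its fingers interlace with those of both sides, and set the lid with the bar handle down inside the walls until it lies flat on its cleats, flush with the rim. Do not disturb the dark board of the other box, the glue bottle, the tin or the tray with the brush.

Things in the scene. Friction and masses are not known exactly. Their poses are not given: they have to be found in the camera images.
- box: Fixed: pale wood box lacking its front, on a 220 x 230 x 12 mm plywood board reaching 115 mm before the box's middle. Origin on the table under that middle, y along the width, open end to -x. Finished: 140 (x) x 170 (y) x 84 mm, walls 16, rim 96 mm over the table, inside 108 x 138. Battens (30 mm high) and a bar clamp (to 73 mm high, y = -134 mm, x = 90 mm) stand outside sides and back.
- side_comb (a point): On the box at the open end (box x = -70 mm, y = 0, 12 mm over the table: top of the board). Here the +y and -y sides each end in 3 level fingers pointing to -x: 16 mm long, 10 mm high, 16 mm thick (y = 69 to 85 mm either side), centred 18, 42 and 66 mm above this point. The 14 mm gaps end at a shoulder 16 mm inward (+x) that stops the front. Axes as the box.
- front: Loose front, mid-brown, about 0.15 kg, standing on its long edge on a 5 mm mat: 16 (x) x 170 (y) x 84 mm (z). Origin: centre of its lower edge. At each end 4 fingers 17 mm long, 12 mm high, centred 6, 30, 54 and 78 mm up; the 12 mm notches between take the sides' fingers with 1 mm play above and below. 136 mm long between the notches: 1 mm play each side. Same either way round.
- lid: Loose lid, about 0.18 kg, flat on another 5 mm mat: mid-brown panel 105.5 (x) x 135.5 (y) x 10 mm, about 1.25 mm play each side in the closed box. Origin: centre of its underside. Dark bridge handle along y over the middle: bar 100 mm long, 14 mm wide (x), from 26 to 40 mm above the underside, on 14 mm posts under its ends (72 mm clear between them). Same either way round.
- spare: Loose board of another box, dark brown, standing on the front's mat, roughly parallel, about 75 mm from it (either may be the nearer to the robot): 16 x 170 x 84 mm, coarser comb (2 fingers 28 mm high at each end) that does not fit. Origin: centre of its lower edge. Leave it alone.
- glue: Loose white glue bottle, 56 mm across, 170 mm high, yellow label, orange cap; origin centre of the base. Leave it alone.
- tin: Loose closed tin, 76 mm across, 100 mm high; origin centre of the base. Leave it alone.
- tray: Loose white plastic tray 100 (x) x 160 (y) x 45 mm between the robot and the box, with a paint brush resting in it, moving with it, whose handle sticks out about 50 mm over the +y end (up to about 80 mm above the table); origin centre of the underside. Leave it alone.
- front_home (a point): Fixed on the box (x = -62 mm, y = 0, 12 mm above the table): where the front's origin is when home. It then stands on the plywood board, its y along the box's y, its outer face flush with the ends of the sides' fingers. Axes as the box.
- lid_home (a point): Fixed on the box (x = y = 0, 86 mm above the table): where the lid's origin is when seated, its y along the box's y, its panel flush with the rim. It rests on cleats 10 mm wide inside both sides and the back, tops 10 mm below the rim; a 6 mm floor lies at the bottom of the box. Axes as the box.
Mind the look-alikes: they are no part of the job. Leave any green or turquoise look-alike of the front alone.

How it is judged:
At the end, for the whole second after the job is handed in: Front home: within 2 mm of front_home (2.5 mm along the box's y), square and upright within 2 degrees. Lid seated: within 2 mm of lid_home in height and 4 mm sideways, square within 2.9 degrees, flat within 1.4 degrees. Both released and at rest (x of front in the frame of front_home between -0.002 and 0.002 m and y of front in the frame of front_home between -0.0025 and 0.0025 m and z of front in the frame of front_home between -0.002 and 0.002 m and angle between the y axis of front and the y axis of box, either way round below 0.035 rad and angle between front's own z axis and vertical below 0.035 rad and z of lid in the frame of lid_home between -0.002 and 0.002 m and horizontal distance between lid and lid_home below 0.004 m and angle between the y axis of lid and the y axis of box, either way round below 0.05 rad and angle between lid's own z axis and vertical below 0.025 rad and linear speed of each of front, lid below 0.02 m/s); the robot touches nothing.
It fails at once if the dark board of the other box is shoved more than 20 mm or tipped over (distance of spare from where it was at the start of the episode above 0.02 m or angle between spare's own z axis and vertical above 0.3 rad).
It fails at once if the glue bottle is shoved more than 20 mm or tipped over (distance of glue from where it was at the start of the episode above 0.02 m or angle between glue's own z axis and vertical above 0.3 rad).
It fails at once if the tin is shoved more than 20 mm or tipped over (distance of tin from where it was at the start of the episode above 0.02 m or angle between tin's own z axis and vertical above 0.3 rad).
It fails at once if the brush tray is shoved more than 20 mm or tipped over (distance of tray from where it was at the start of the episode above 0.02 m or angle between tray's own z axis and vertical above 0.3 rad).
It also fails if it takes over 67 s, if anything falls off the work surface, if the arm or the gripper's body presses on something with over 40 N, if the wrist force passes 120 N, or if a joint passes its speed limit or range.

ROBOT

A 7-joint arm with a two-finger parallel gripper is mounted at the origin on the work surface. World frame = base frame: x ahead of the robot, y to its left, z up, the work surface at z = 0. Lengths are in m, angles in rad, forces in N, time in s.
With the tool pointing down it reaches from about 0.4 to 0.9 m from the base axis. Payload 5.5 kg.
Tool frame: the origin (TCP) lies between the finger pads; the fingertips stand 11 mm ahead of it and the grasp point (between the pads) lies 8 mm behind it; z points along the fingers, y is the line along which they close (so a half turn about z gives the same grasp; the last joint's range is limited). The gripper opens to 92 mm and grips with 3 to 60 N. Pads are 19 mm wide; open, the fingers measure 130 mm over their backs; the gripper's body (75 mm by 190 mm) begins 47 mm behind the grasp point.
Start: joints at [1.611, 0.501, -0.427, 1.55, 0.221, 1.138, -0.21], TCP at [0.144, -0.634, 0.238] pointing down, gripper open.
Joint ranges: [-2.88, 2.88], [-0.31, 2.03], [-1.54, 1.56], [0.2, 2.42], [-1.41, 4.55], [0.19, 2.02], [-2.57, 2.57]. Speed limits (rad/s): [2.57, 2.57, 3.14, 3.14, 3.14, 3.14, 3.14].

INTERFACE

Orientations are given as a unit quaternion [x, y, z, w].
In Python, from workcell import robot gives the robot as it stands.
- The arm moves only by the shell command python3 -m jog 'ROWS'. ROWS is JSON, a list of rows, each an object with "fingers": the opening, from 0 (shut) to 1 (fully open); "linear": the shift along the tool's x, y, z in units of 30 mm (1.0 is 30 mm), a list of three; "twist": the turn about the tool's z in units of 6 degrees (1.0 is 6 degrees). A call has 1 to 12 rows; each row shifts and turns the commanded pose from where the row before left it, along the tool's axes as they then stand; what a row does not reach is not made up. A row lasts 1/10 s, in which the tool goes at most 50 mm and 8.59 degrees, less where a joint would pass 70% of its speed; a pose out of reach is approached as far as the arm can. A call with a number of a shift or a turn outside -1 to 1 is refused whole. A call with a gripper value outside its range is refused whole. The fingers move at their own pace and stop on an object; the grip force is fixed at half the most. Time passes only in rows, so rows that do not move let the fingers close. It gives the time, the measured TCP pose, the force, the opening and the grip force at its end, in the units of the state.
- robot.read_state(): the state, without advancing time (a new reading comes with each control period).
- robot.snapshot(name): name is "side" or "top"; returns the picture (480x640x3 uint8, red, green, blue); there is no depth.
- robot.camera_model(name): a dict with "fx", "fy", "cx", "cy" (pixels), "eye" and "attitude" of the camera in the world. Camera axes: x right, y down, z forward; pixel columns grow to the right and rows downward; lengths in m; the calibration is good to about 2 mm. A picture is of the moment at which its call begins. camera_model takes no time and is no camera call.
- robot.finish_job(): hands the job in; it is judged then, once.
The state is a dict: "t": time; "joint_pos": joint angles; "qd": joint speeds; "joint_efforts": joint torques, N m; "position": TCP position; "eef_rot": TCP orientation; "ft_force": force on the tool from outside, world axes, zero at the start; "torque": the same for the moment, N m; "width": finger opening in m; "grip_force": force on a finger pad.
Only numpy, scipy, OpenCV 4.12 (cv2) and the standard library are available. Lean on these libraries where they do the work, as an engineer would, in place of code of your own. Each camera call takes 0.05 s, during which the arm holds its last target. There are 200 camera calls.

## Working session

There is one attempt and no reset: what is moved stays moved. The work goes in short steps, Python scripts to look and compute and a shell command to move; the robot and the scene stay as the last step left them, time stands still between calls to the robot, and variables do not carry over. Pictures are saved under pics/ and viewed, at most 10 in all, crops included, and the job is handed in when it is done.

```bash
mkdir -p pics
python3 - <<'E'
from workcell import robot
import cv2
for n in("top","side"):
    im=robot.snapshot(n); cv2.imwrite(f"pics/{n}0.png",im[:,:,::-1]); print(n,robot.camera_model(n))
print(robot.read_state())
E
```

```text
top {'fx': 487.63264801298686, 'fy': 487.63264801298686, 'cx': 330.4234863224653, 'cy': 235.1985714743887, 'eye': array([0.33022743, 0.1319213 , 1.31691609]), 'attitude': array([-0.70248953,  0.71034847, -0.03664707,  0.02388538])}
side {'fx': 584.6272392876947, 'fy': 584.6272392876947, 'cx': 316.06973170183414, 'cy': 238.1155258422353, 'eye': array([0.23139416, 1.46907293, 0.97911571]), 'attitude': array([-0.07866661,  0.87403821, -0.47848319,  0.03037433])}
{'t': 0.1, 'joint_pos': array([ 1.61116975,  0.501742  , -0.42681197,  1.5513298 ,  0.2207901 ,
        1.13826155, -0.21028303]), 'qd': array([-0.0013216 , -0.0030505 ,  0.00073552, -0.00184184, -0.00144257,
        0.00151502, -0.00080056]), 'joint_efforts': array([-1.05086487e-02, -5.67873788e+01, -5.83826557e+00, -2.79916817e+01,
       -6.89792074e-02,  2.41221674e-02,  6.11037467e-05]), 'position': array([ 0.14348048, -0.63336024,  0.23679652]), 'eef_rot': array([ 9.93796158e-01,  1.11213676e-01, -5.48463495e-05, -8.43950105e-04]), 'ft_force': array([ 0.28136449, -0.29016064,  0.51237296]), 'torque': array([-0.01840591, -0.01998348, -0.06568399]), 'grip_force': 0.0, 'width': 0.09173866707799795}
```

View pics/top0.png

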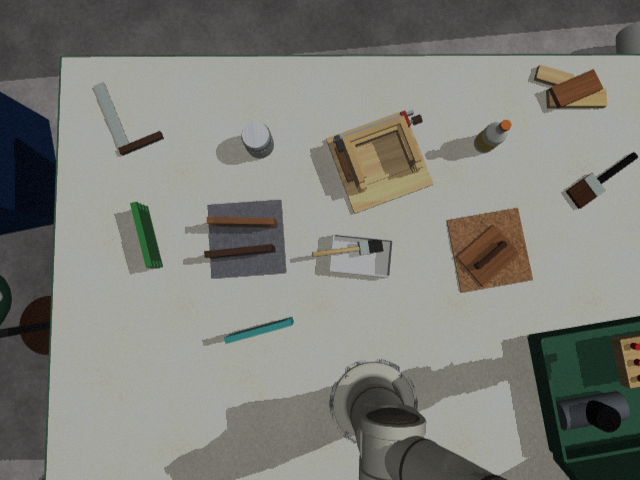

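View pics/side0.png

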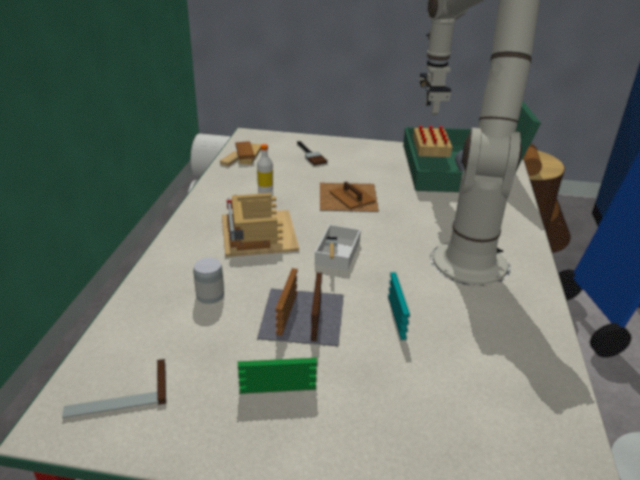

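The top view shows the front (mid-brown) around (242,222), the spare around (240,251), the box around (380,160) rotated about 17° with its open end toward the robot, the lid around (488,253), and the tray around (352,255). I'll zoom in on the parts I have to measure.

```bash
cat > h.py <<'E'
from workcell import robot
import numpy as np, cv2
from scipy.spatial.transform import Rotation as R
def ray(cam,uv,z):
    m=robot.camera_model(cam); uv=np.atleast_2d(uv).astype(float)
    d=np.c_[(uv[:,0]-m['cx'])/m['fx'],(uv[:,1]-m['cy'])/m['fy'],np.ones(len(uv))]
    d=R.from_quat(m['attitude']).apply(d); e=m['eye']
    return e+d*((z-e[2])/d[:,2])[:,None]
def proj(cam,P):
    m=robot.camera_model(cam); q=R.from_quat(m['attitude']).inv().apply(np.atleast_2d(P)-m['eye'])
    return np.c_[q[:,0]/q[:,2]*m['fx']+m['cx'],q[:,1]/q[:,2]*m['fy']+m['cy']]
E
python3 - <<'E'
import cv2,numpy as np
im=cv2.imread('pics/top0.png')
a=cv2.resize(im[95:220,310:445],None,fx=4.4,fy=4.4,interpolation=cv2.INTER_CUBIC)
cv2.imwrite('pics/boxcrop.png',a)
b=cv2.resize(im[205:300,180:300],None,fx=3.3,fy=3.3,interpolation=cv2.INTER_CUBIC)
c=cv2.resize(im[205:300,440:540],None,fx=3.9,fy=3.3,interpolation=cv2.INTER_CUBIC)
cv2.imwrite('pics/fl.png',np.hstack([b,c]))
E
```

```text
(no output)
```

View pics/boxcrop.png

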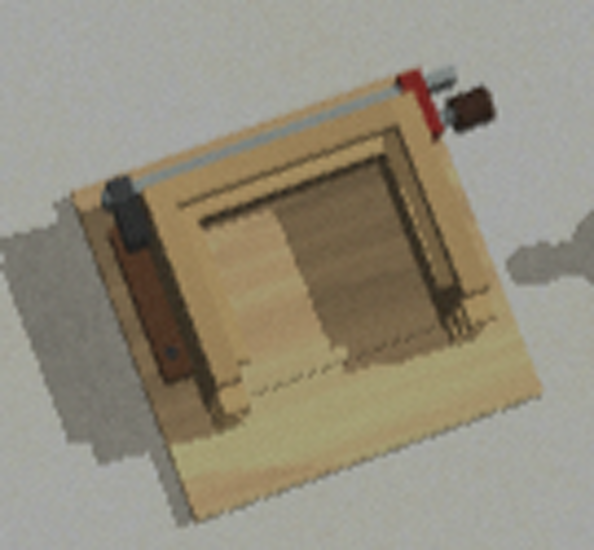

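View pics/fl.png

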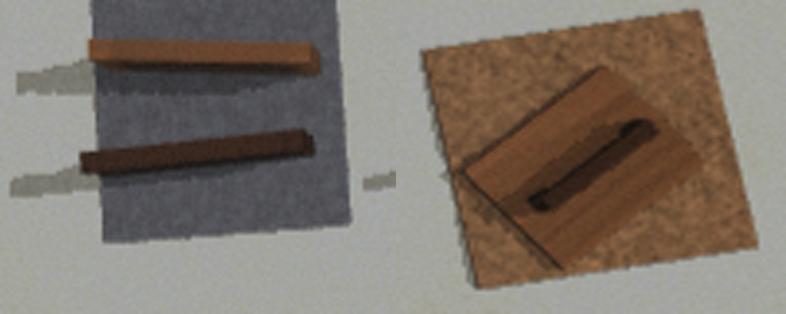

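The box crop shows the plywood board's front corners at crop (195,520) and (540,395), and its back-left corner at (72,195). The fingered ends of the sides are near (225,400) and (470,320). The front's top face runs from about (90,45) to (318,48) in the second crop. The lid panel's corners are visible, with the handle running from (540,205) to (650,130).

```bash
cat >> h.py <<'E'
def grab(cam='top',n=6):
    return np.mean([robot.snapshot(cam).astype(float) for _ in range(n)],0)
def edge(im,cam,A,B,half=4,chan=None,sign=0,trim=.08):
    """sub-pixel straight edge near the 3-D segment A-B (same z); returns two world points, residual px"""
    g=im.mean(2) if chan is None else im[:,:,chan]
    g=cv2.GaussianBlur(g,(0,0),.6).astype(np.float32)
    a,b=proj(cam,[A,B]); t=(b-a)/np.linalg.norm(b-a); n=np.array([-t[1],t[0]])
    s=np.linspace(trim,1-trim,60); o=np.arange(-half,half+.01,.2)
    pts=(a+np.outer(s,b-a))[:,None]+o[None,:,None]*n
    v=cv2.remap(g,pts[...,0].astype(np.float32),pts[...,1].astype(np.float32),cv2.INTER_CUBIC)
    d=np.gradient(v,axis=1); d=np.abs(d) if sign==0 else np.clip(sign*d,0,None)
    k=d.argmax(1); off=[]
    for i,kk in enumerate(k):
        w=slice(max(0,kk-4),kk+5); off.append((o[w]*d[i,w]).sum()/(d[i,w].sum()+1e-9))
    off=np.array(off); keep=np.ones(60,bool)
    for _ in range(6):
        p=np.polyfit(s[keep],off[keep],1); r=np.abs(off-np.polyval(p,s)); keep=r<max(.15,2*np.median(r))
    e=[a+(b-a)*x+n*np.polyval(p,x) for x in(0,1)]
    return ray(cam,e,A[2]),r[keep].std(),keep.sum(),p
E
python3 - <<'E'
from h import *
def bc(u,v): return [310+(u+.5)/4.4-.5,95+(v+.5)/4.4-.5]
B=ray('top',[bc(72,195),bc(195,520),bc(540,395)],.012); print('board BL FL FR',B)
y=B[1]-B[2]; yaw=np.degrees(np.arctan2(-y[0],y[1])); print('board y len',np.linalg.norm(y),'yaw',yaw, 'x len',np.linalg.norm(B[0]-B[1]))
def fc(u,v): return [180+(u+.5)/3.3-.5,205+(v+.5)/3.3-.5]
def lc(u,v): return [440+(u-396+.5)/3.9-.5,205+(v+.5)/3.3-.5]
F=ray('top',[fc(90,40),fc(90,62),fc(312,44),fc(312,65)],.089); print('front',F,F.mean(0))
S=ray('top',[fc(82,155),fc(82,172),fc(305,130),fc(305,150)],.089); print('spare',S.mean(0))
L=ray('top',[lc(466,170),lc(602,67),lc(700,155),lc(560,267)],.015); print('lid',L,L.mean(0))
H=ray('top',[lc(540,205),lc(648,128)],.045); print('handle',H)
E
```

```text
board BL FL FR [[ 0.70622418  0.11669351  0.012     ]
 [ 0.5021569   0.0434975   0.012     ]
 [ 0.57799319 -0.17128222  0.012     ]]
board y len 0.22777504336974877 yaw 19.447549565283804 x len 0.21679739479455493
front [[0.48544371 0.42038872 0.089     ]
 [0.46851264 0.42022423 0.089     ]
 [0.48071106 0.25087693 0.089     ]
 [0.4645182  0.25090968 0.089     ]] [0.4747964  0.33559989 0.089     ]
spare [0.39901171 0.34093962 0.089     ]
lid [[ 0.3818788  -0.2327226   0.015     ]
 [ 0.46509642 -0.33023936  0.015     ]
 [ 0.39229976 -0.39533185  0.015     ]
 [ 0.3026732  -0.2947091   0.015     ]] [ 0.38548705 -0.31325073  0.015     ]
handle [[ 0.35237979 -0.27326831  0.045     ]
 [ 0.41279133 -0.34882872  0.045     ]]
```

```bash
cat >> h.py <<'E'
def yawof(p): d=p[1]-p[0]; return np.degrees(np.arctan2(d[1],d[0]))
E
python3 - <<'E'
from h import *
im=grab('top',8); np.save('top0.npy',im)
O=np.array([.648,-.0254,0]); yw=np.radians(19.5); c,s=np.cos(yw),np.sin(yw)
W=lambda x,y,z:O+[c*x-s*y,s*x+c*y,z]
def loc(p): d=p-O; return np.c_[c*d[:,0]+s*d[:,1],-s*d[:,0]+c*d[:,1]]*1000
for nm,a,b in [('board front',(-.115,.11,.012),(-.115,-.11,.012)),('board +y',(-.11,.115,.012),(.10,.115,.012)),('board -y',(-.11,-.115,.012),(-.03,-.115,.012)),
 ('rim +y out',(-.05,.085,.096),(.06,.085,.096)),('rim -y out',(-.05,-.085,.096),(.05,-.085,.096)),('rim +y in',(-.05,.069,.096),(.05,.069,.096)),('rim -y in',(-.05,-.069,.096),(.05,-.069,.096)),
 ('back in',(.054,.065,.096),(.054,-.065,.096)),('back out',(.07,.08,.096),(.07,-.08,.096)),('tip +y',(-.07,.083,.09),(-.07,.071,.09)),('tip -y',(-.07,-.083,.09),(-.07,-.071,.09))]:
    for ch in (None,0,2):
        e,r,k,p=edge(im,'top',W(*a),W(*b),chan=ch); print(nm,ch,loc(e).round(1).tolist(),'yaw %.2f'%yawof(e),round(r,2),k)
print('front')
for nm,a,b in [('far',(.483,.417,.089),(.483,.255,.089)),('near',(.467,.417,.089),(.467,.255,.089)),('+y',(.485,.420,.089),(.468,.420,.089)),('-y',(.481,.2509,.089),(.4645,.2509,.089))]:
    for ch in (None,0):
        e,r,k,p=edge(im,'top',np.array(a),np.array(b),half=3,chan=ch); print(nm,(e*1000).round(1)[:,:2].tolist(),'yaw %.2f'%yawof(e),round(r,2),k)
E
```

```text
board front None [[-117.9, 110.0], [-116.4, -110.0]] yaw -70.11 0.04 43
board front 0 [[-118.4, 110.0], [-116.7, -110.0]] yaw -70.06 0.07 51
board front 2 [[-117.4, 110.0], [-116.0, -110.0]] yaw -70.15 0.04 47
board +y None [[-110.0, 119.7], [100.1, 109.0]] yaw 16.58 1.11 60
board +y 0 [[-110.0, 113.6], [100.2, 100.5]] yaw 15.94 0.34 46
board +y 2 [[-110.0, 115.4], [100.0, 116.4]] yaw 19.78 0.04 45
board -y None [[-110.0, -116.8], [-30.0, -116.4]] yaw 19.74 0.05 44
board -y 0 [[-110.0, -116.9], [-30.0, -116.4]] yaw 19.85 0.17 35
board -y 2 [[-110.0, -116.7], [-30.0, -116.6]] yaw 19.59 0.05 53
rim +y out None [[-50.0, 83.6], [60.0, 84.3]] yaw 19.88 0.04 47
rim +y out 0 [[-50.0, 83.6], [60.0, 84.3]] yaw 19.85 0.04 45
rim +y out 2 [[-50.0, 83.6], [60.0, 84.2]] yaw 19.80 0.04 50
rim -y out None [[-49.8, -92.8], [50.2, -91.5]] yaw 20.25 0.05 45
rim -y out 0 [[-50.0, -86.6], [50.0, -85.9]] yaw 19.86 0.11 35
rim -y out 2 [[-49.8, -92.6], [50.2, -91.7]] yaw 20.02 0.04 43
rim +y in None [[-50.0, 67.5], [50.0, 68.7]] yaw 20.21 0.07 43
rim +y in 0 [[-50.0, 67.5], [50.0, 68.6]] yaw 20.18 0.07 45
[... 732 characters left out ...]
2
tip +y 2 [[-79.9, 83.1], [-75.3, 71.1]] yaw -49.66 0.09 46
tip -y None [[-71.3, -83.0], [-76.6, -70.9]] yaw 132.79 0.03 41
tip -y 0 [[-74.5, -82.9], [-68.7, -71.0]] yaw 83.61 0.3 52
tip -y 2 [[-71.2, -83.0], [-76.6, -70.9]] yaw 133.23 0.04 46
front
far [[486.1, 417.1], [481.8, 255.0]] yaw -91.53 0.09 47
far [[485.7, 417.1], [482.5, 255.0]] yaw -91.12 0.03 53
near [[470.3, 417.1], [466.1, 255.0]] yaw -91.50 0.05 48
near [[470.3, 417.1], [466.0, 255.0]] yaw -91.52 0.06 51
+y [[485.0, 422.2], [468.0, 422.0]] yaw -179.22 0.03 52
+y [[485.0, 422.2], [468.0, 421.8]] yaw -178.63 0.03 50
-y [[481.0, 247.0], [464.4, 243.8]] yaw -169.21 0.07 50
-y [[481.0, 252.8], [464.5, 252.7]] yaw -179.65 0.05 54
```

```bash
python3 -m jog '[{"fingers":1,"linear":[1,-0.77,0],"twist":0},{"fingers":1,"linear":[1,-0.77,0],"twist":0},{"fingers":1,"linear":[1,-0.77,0],"twist":0},{"fingers":1,"linear":[1,-0.77,0],"twist":0},{"fingers":1,"linear":[1,-0.77,0],"twist":0},{"fingers":1,"linear":[1,-0.77,0],"twist":0},{"fingers":1,"linear":[1,-0.77,0],"twist":0},{"fingers":1,"linear":[1,-0.77,0],"twist":0},{"fingers":1,"linear":[1,-0.77,0],"twist":0},{"fingers":1,"linear":[1,-0.77,0],"twist":0},{"fingers":1,"linear":[1,-0.77,0],"twist":0},{"fingers":1,"linear":[1,-0.77,0],"twist":0}]'
python3 -m jog '[{"fingers":0.6,"linear":[0.25,-1,0],"twist":0},{"fingers":0.5,"linear":[0.25,-1,0],"twist":0},{"fingers":0.5,"linear":[0.25,-1,0],"twist":0},{"fingers":0.5,"linear":[0.25,-1,0],"twist":0},{"fingers":0.5,"linear":[0.25,-1,0],"twist":0},{"fingers":0.5,"linear":[0.25,-1,0],"twist":0},{"fingers":0.5,"linear":[0.25,-1,0],"twist":0},{"fingers":0.5,"linear":[0.25,-1,0],"twist":0},{"fingers":0.5,"linear":[0.25,-1,0],"twist":0},{"fingers":0.5,"linear":[0.25,-1,0],"twist":0},{"fingers":0.5,"linear":[0.25,-1,0],"twist":0},{"fingers":0.5,"linear":[0.25,-1,0],"twist":0}]'
python3 -m jog '[{"fingers":0.5,"linear":[0,0,0],"twist":-1},{"fingers":0.5,"linear":[0,0,0],"twist":-1},{"fingers":0.5,"linear":[0,0,0],"twist":-1},{"fingers":0.5,"linear":[0,0,0],"twist":-1},{"fingers":0.5,"linear":[0,0,0],"twist":-1},{"fingers":0.5,"linear":[0,0,0],"twist":-1},{"fingers":0.5,"linear":[0,0,0],"twist":-1},{"fingers":0.5,"linear":[0,0,0],"twist":-1},{"fingers":0.5,"linear":[0,0,0],"twist":-1},{"fingers":0.5,"linear":[0,0,0],"twist":-1},{"fingers":0.5,"linear":[0,0,0],"twist":-1},{"fingers":0.5,"linear":[0,0,0],"twist":-1}]'
cat >> h.py <<'E'
def togo(x,y,z,yaw,n=1):
    """units to go: twist first, then linear in the turned tool frame"""
    s=robot.read_state(); r=R.from_quat(s['eef_rot']); tx=r.apply([1,0,0]); cur=np.degrees(np.arctan2(tx[1],tx[0]))
    a=np.radians(yaw); d=np.array([x,y,z])-s['position']
    u=np.array([d[0]*np.cos(a)+d[1]*np.sin(a), d[0]*np.sin(a)-d[1]*np.cos(a), -d[2]])/.03
    print('t %.2f'%s['t'],'pos',s['position'].round(4),'yaw %.2f'%cur,'tilt',r.apply([0,0,1]).round(4)[:2],'twist',round(((cur-yaw+180)%360-180)/6,3),'lin',u.round(3),'F',s['ft_force'].round(1),'w',round(s['width'],4),'grip',round(s['grip_force'],1),'j7',s['joint_pos'].round(2))
E
python3 -c "
from h import *
togo(.4761,.3375,.15,88.5)"
```

```text
t: 1.7
position: [0.4344, -0.2829, 0.2381]
eef_rot: [0.994, 0.111, 0.0, 0.0]
ft_force: [0.1, -2.1, 0.3]
width: 0.0919
grip_force: 0.0
t: 2.9
position: [0.4417, 0.0881, 0.2381]
eef_rot: [0.994, 0.111, 0.0, 0.0]
ft_force: [0.1, -0.2, -0.3]
width: 0.046
grip_force: 0.0
t: 4.1
position: [0.4418, 0.0869, 0.2379]
eef_rot: [0.737, 0.676, 0.0, 0.0]
ft_force: [0.8, -1.0, 0.2]
width: 0.0458
grip_force: 0.0
t 4.10 pos [0.4418 0.0869 0.2379] yaw 85.01 tilt [ 0.0005 -0.0004] twist -0.581 lin [8.38  0.924 2.931] F [ 0.8 -1.   0.2] w 0.0458 grip 0.0 j7 [ 0.75  0.26 -1.13  2.01  0.28  1.03 -0.6 ]
```

```bash
python3 -m jog '[{"fingers":0.5,"linear":[0,0,0],"twist":-0.58},{"fingers":0.5,"linear":[0.93,0.1,0],"twist":0},{"fingers":0.5,"linear":[0.93,0.1,0],"twist":0},{"fingers":0.5,"linear":[0.93,0.1,0],"twist":0},{"fingers":0.5,"linear":[0.93,0.1,0],"twist":0},{"fingers":0.5,"linear":[0.93,0.1,0],"twist":0},{"fingers":0.5,"linear":[0.93,0.1,0],"twist":0},{"fingers":0.5,"linear":[0.93,0.1,0],"twist":0},{"fingers":0.5,"linear":[0.93,0.1,0.5],"twist":0},{"fingers":0.5,"linear":[0.93,0.12,1],"twist":0},{"fingers":0.5,"linear":[0,0,1],"twist":0},{"fingers":0.5,"linear":[0,0,0.4],"twist":0}]'
python3 -c "
from h import *
togo(.4761,.3375,.060,88.5)"
```

```text
t: 5.3
position: [0.4754, 0.3368, 0.148]
eef_rot: [0.717, 0.697, -0.002, -0.0]
ft_force: [0.1, -0.2, -1.0]
width: 0.0459
grip_force: 0.0
t 5.30 pos [0.4754 0.3368 0.148 ] yaw 88.35 tilt [-0.0034 -0.0021] twist -0.026 lin [0.022 0.022 2.933] F [ 0.1 -0.2 -1. ] w 0.0459 grip 0.0 j7 [ 0.02  0.64 -0.93  1.79  0.59  1.03 -1.17]
```

```bash
python3 -m jog '[{"fingers":0.5,"linear":[0,0.02,0.8],"twist":0},{"fingers":0.5,"linear":[0,0,0.8],"twist":0},{"fingers":0.5,"linear":[0,0,0.8],"twist":0},{"fingers":0.5,"linear":[0,0,0.53],"twist":0},{"fingers":0.5,"linear":[0,0,0],"twist":0},{"fingers":0,"linear":[0,0,0],"twist":0},{"fingers":0,"linear":[0,0,0],"twist":0},{"fingers":0,"linear":[0,0,0],"twist":0},{"fingers":0,"linear":[0,0,0],"twist":0},{"fingers":0,"linear":[0,0,0],"twist":0}]'
python3 -c "
from h import *
togo(.4761,.3375,.20,88.5)"
```

```text
t: 6.3
position: [0.478, 0.3373, 0.0636]
eef_rot: [0.718, 0.696, 0.001, 0.0]
ft_force: [-0.7, 0.4, 2.6]
width: 0.0161
grip_force: 30.0
t 6.30 pos [0.478  0.3373 0.0636] yaw 88.24 tilt [0.0011 0.0004] twist -0.043 lin [ 0.005 -0.063 -4.548] F [-0.7  0.4  2.6] w 0.0161 grip 30.0 j7 [-0.05  0.75 -0.84  1.83  0.71  0.89 -1.25]
```

```bash
python3 -m jog '[{"fingers":0,"linear":[0,0,-0.6],"twist":0},{"fingers":0,"linear":[0,0,-1],"twist":0},{"fingers":0,"linear":[0,0,-1],"twist":0},{"fingers":0,"linear":[0,0,-1],"twist":0},{"fingers":0,"linear":[0,0,-1],"twist":0},{"fingers":0,"linear":[0,0,-0.6],"twist":0},{"fingers":0,"linear":[0,0,0],"twist":-0.9},{"fingers":0,"linear":[0,0,0],"twist":-0.9},{"fingers":0,"linear":[0,0,0],"twist":-0.9},{"fingers":0,"linear":[0,0,0],"twist":-0.9},{"fingers":0,"linear":[0,0,0],"twist":0}]'
python3 -c "
from h import *
togo(.5595,-.0587,.20,109.87)"
```

```text
t: 7.4
position: [0.4773, 0.3367, 0.2188]
eef_rot: [0.574, 0.819, -0.0, -0.0]
ft_force: [1.0, 0.5, -2.2]
width: 0.0162
grip_force: 30.0
t 7.40 pos [0.4773 0.3367 0.2188] yaw 109.90 tilt [-0.0009 -0.0003] twist 0.005 lin [-13.328  -1.903   0.625] F [ 1.   0.5 -2.2] w 0.0162 grip 30.0 j7 [ 0.11  0.6  -1.08  1.73  0.57  1.17 -0.78]
```

```bash
python3 -m jog '[{"fingers":0,"linear":[-0.8,-0.13,0],"twist":0},{"fingers":0,"linear":[-1,-0.13,0],"twist":0},{"fingers":0,"linear":[-1,-0.13,0],"twist":0},{"fingers":0,"linear":[-1,-0.13,0],"twist":0},{"fingers":0,"linear":[-1,-0.13,0],"twist":0},{"fingers":0,"linear":[-1,-0.13,0],"twist":0},{"fingers":0,"linear":[-1,-0.13,0],"twist":0},{"fingers":0,"linear":[-1,-0.13,0],"twist":0},{"fingers":0,"linear":[-1,-0.13,0],"twist":0},{"fingers":0,"linear":[-1,-0.13,0],"twist":0},{"fingers":0,"linear":[-1,-0.13,0],"twist":0},{"fingers":0,"linear":[-1,-0.13,0],"twist":0}]'
python3 -m jog '[{"fingers":0,"linear":[-0.9,-0.17,0],"twist":0},{"fingers":0,"linear":[-0.62,-0.16,0],"twist":0},{"fingers":0,"linear":[0,0,0],"twist":0},{"fingers":0,"linear":[0,0,0.8],"twist":0},{"fingers":0,"linear":[0,0,0.8],"twist":0},{"fingers":0,"linear":[0,0,0],"twist":0},{"fingers":0,"linear":[0,0,0],"twist":0}]'
python3 -c "
from h import *
togo(.5595,-.0587,.0706,109.87)"
```

```text
t: 8.6
position: [0.5537, -0.0131, 0.219]
eef_rot: [0.576, 0.818, -0.0, 0.0]
ft_force: [0.1, 0.2, -1.5]
width: 0.0159
grip_force: 30.0
t: 9.3
position: [0.5597, -0.0568, 0.1712]
eef_rot: [0.574, 0.819, 0.0, -0.0]
ft_force: [0.7, -1.0, -1.9]
width: 0.0157
grip_force: 30.0
t 9.30 pos [ 0.5597 -0.0568  0.1712] yaw 109.88 tilt [-0.0006  0.0008] twist 0.001 lin [-0.057 -0.028  3.354] F [ 0.7 -1.  -1.9] w 0.0157 grip 30.0 j7 [ 0.84  0.63 -1.07  1.82  0.63  1.07 -0.12]
```

```bash
python3 -m jog '[{"fingers":0,"linear":[-0.06,-0.03,0.6],"twist":0},{"fingers":0,"linear":[0,0,0.7],"twist":0},{"fingers":0,"linear":[0,0,0.7],"twist":0},{"fingers":0,"linear":[0,0,0.6],"twist":0},{"fingers":0,"linear":[0,0,0.4],"twist":0},{"fingers":0,"linear":[0,0,0.25],"twist":0},{"fingers":0,"linear":[0,0,0],"twist":0},{"fingers":0,"linear":[0,0,0],"twist":0}]'
python3 - <<'E'
from h import *
im=grab('top',6); np.save('top1.npy',im); si=grab('side',6); np.save('side1.npy',si)
togo(.5595,-.0587,.0706,109.87)
a=cv2.resize(im[95:220,310:445],None,fx=4.4,fy=4.4,interpolation=cv2.INTER_CUBIC)[:540,:,::-1]
b=cv2.resize(si[180:270,210:310],None,fx=4.4,fy=4.4,interpolation=cv2.INTER_CUBIC)[:,:200,::-1]
b=cv2.resize(si[170:282,205:305],None,fx=2,fy=4.8,interpolation=cv2.INTER_CUBIC)[:537,:,::-1]
cv2.imwrite('pics/s1.png',np.hstack([a[:537],b]))
E
```

```text
t: 10.1
position: [0.5602, -0.0598, 0.0738]
eef_rot: [0.575, 0.818, 0.0, 0.0]
ft_force: [-0.0, -0.5, -2.3]
width: 0.0159
grip_force: 30.0
t 10.70 pos [ 0.5597 -0.0601  0.0734] yaw 109.84 tilt [ 0.0001 -0.0001] twist -0.005 lin [0.046 0.009 0.092] F [ 0.5 -0.1 -1.4] w 0.0164 grip 30.0 j7 [ 0.76  0.75 -0.94  1.88  0.77  0.92 -0.21][ WARN:0@10.562] global loadsave.cpp:1063 imwrite_ Unsupported depth image for selected encoder is fallbacked to CV_8U.
```

View pics/s1.png

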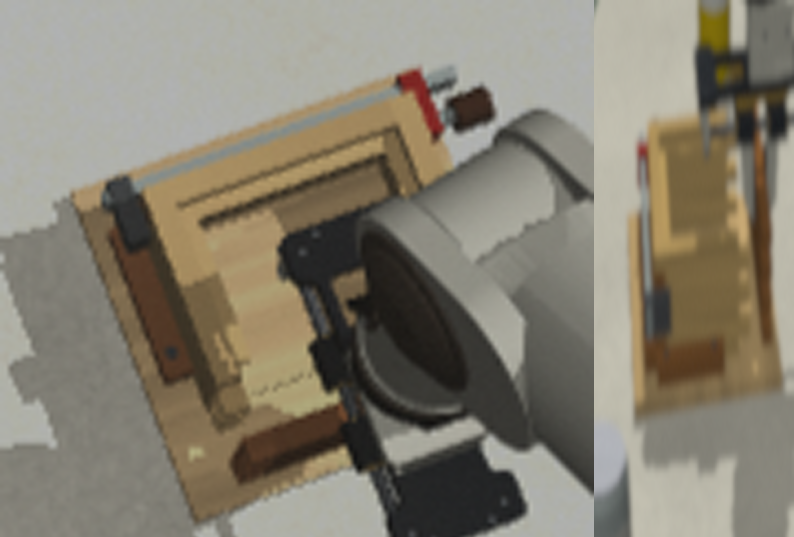

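The picture shows the front held 2 mm clear of the board, with the +y end of its top face at about crop (240,455) and running parallel to the open end. The gripper hides the rest. Next I'll measure its y offset against the +y rim line in the same view.

```bash
cat >> h.py <<'E'
O=np.array([.6488,-.0264,0]); yw=np.radians(19.87); c_,s_=np.cos(yw),np.sin(yw)
W=lambda x,y,z:O+[c_*x-s_*y,s_*x+c_*y,z]
def loc(p): d=np.atleast_2d(p)-O; return np.c_[c_*d[:,0]+s_*d[:,1],-s_*d[:,0]+c_*d[:,1]]*1000
E
python3 - <<'E'
from h import *
t0=np.load('top0.npy')
print('tcp loc',loc(robot.read_state()['position']))
for nm in('top0.npy','top1.npy'):
    im=np.load(nm)
    for ch in(None,0,2):
        e,r,k,p=edge(im,'top',W(-.05,.085,.096),W(.06,.085,.096),chan=ch); print('rim+y',ch,loc(e).round(2).tolist(),round(r,2),k)
im=np.load('top1.npy'); z=.0988
for nm,a,b in [('inner',(-.087,.083,z),(-.087,.04,z)),('outer',(-.103,.083,z),(-.103,.045,z)),('end',(-.088,.085,z),(-.102,.085,z)),
  ]:
    for ch in (None,0,2):
        e,r,k,p=edge(im,'top',W(*a),W(*b),half=4,chan=ch); print(nm,ch,loc(e).round(2).tolist(),'yaw %.2f'%yawof(e),round(r,2),k)
m=proj('top',W(-.095,.085,z))[0].round().astype(int); print(m); print(im[m[1]-6:m[1]+7,m[0]-8:m[0]+9,0].astype(int))
E
```

```text
tcp loc [[-95.23160585  -1.39956053]]
rim+y None [[-50.0, 85.12], [60.0, 85.2]] 0.04 45
rim+y 0 [[-50.0, 85.21], [60.0, 85.08]] 0.04 46
rim+y 2 [[-50.0, 85.15], [60.0, 85.01]] 0.04 50
rim+y None [[-50.0, 84.83], [59.99, 85.39]] 0.05 44
rim+y 0 [[-50.0, 85.01], [60.0, 85.26]] 0.04 45
rim+y 2 [[-50.0, 84.88], [60.0, 85.25]] 0.04 46
inner None [[-88.0, 83.01], [-87.62, 40.01]] yaw -69.62 0.06 53
inner 0 [[-88.04, 83.01], [-87.63, 40.01]] yaw -69.59 0.06 52
inner 2 [[-87.9, 83.01], [-87.59, 40.01]] yaw -69.71 0.06 53
outer None [[-112.15, 83.11], [-112.06, 45.13]] yaw -69.98 0.04 57
outer 0 [[-112.17, 83.11], [-112.04, 45.13]] yaw -69.93 0.04 57
outer 2 [[-112.14, 83.11], [-112.1, 45.13]] yaw -70.07 0.03 57
end None [[-87.99, 84.21], [-102.15, 97.35]] yaw 157.02 0.11 48
end 0 [[-88.01, 85.71], [-102.14, 96.12]] yaw 163.50 0.1 50
end 2 [[-87.99, 83.91], [-102.16, 97.64]] yaw 155.78 0.13 49
[365 197]
[[129 105  88  78  87  91  99 119 123 137 137 137 136 131 126 117  96]
 [133 130  95  92 106 111 125 139 137 136 134 128 123 110  95  71  74]
 [134 135 123 112 138 139 137 134 127 127 121 101  88  81  79  74  73]
 [137 138 138 137 138 136 136 128 100  97  83  80  79  78  76  73  74]
 [137 138 137 136 137 137 134 103  74  80  78  78  76  78  78  76  73]
 [136 138 135 136 136 135 126  77  56  79  78  79  81  81  83  78  73]
 [135 136 136 136 136 135  98  56  53  74  81  80  84  83  85  80  69]
 [137 136 136 136 136 124  64  52  61  65  85  84  83  78  77  63  53]
 [138 137 137 136 135  96  58  59  64  63  79  78  74  60  60  48  42]
 [137 137 137 137 135  84  58  60  61  64  62  62  61  59  55  43  43]
 [135 133 132 136 133  97  59  60  61  68  61  61  61  52  48  54  57]
 [127 124 127 129 127 122  66  63  61  65  59  62  70  56  71  89  97]
 [123 124 125 126 124 120  91  68  55  70  68  79  94  91 113 116 116]]
```

Run:
```python
from h import *
im=np.load('top1.npy'); z=.0988
for sg in(1,-1):
  for ch in (None,0,1):
    for nm,a,b in [('end',(-.088,.085,z),(-.102,.085,z)),('outer',(-.1035,.08,z),(-.1035,.045,z))]:
        e,r,k,p=edge(im,'top',W(*a),W(*b),half=2,chan=ch,sign=sg,trim=.15); print(nm,sg,ch,loc(e).round(2).tolist(),'yaw %.2f'%yawof(e),round(r,2),k)
```

```text
end 1 None [[-88.04, 88.44], [-102.05, 89.37]] yaw -163.94 0.06 50
outer 1 None [[-108.5, 80.06], [-108.22, 45.07]] yaw -69.68 0.04 48
end 1 0 [[-88.04, 88.24], [-102.06, 89.56]] yaw -165.52 0.07 49
outer 1 0 [[-96.93, 79.92], [-113.72, 45.15]] yaw -95.91 0.42 51
end 1 1 [[-88.05, 88.48], [-102.05, 89.33]] yaw -163.61 0.06 52
outer 1 1 [[-108.49, 80.06], [-108.18, 45.07]] yaw -69.63 0.04 48
end -1 None [[-87.95, 80.81], [-101.98, 83.44]] yaw -170.75 0.04 56
outer -1 None [[-103.47, 80.0], [-103.87, 45.01]] yaw -70.77 0.06 51
end -1 0 [[-87.95, 81.06], [-101.98, 83.16]] yaw -168.62 0.05 60
outer -1 0 [[-104.07, 80.01], [-103.45, 45.0]] yaw -69.11 0.07 53
end -1 1 [[-87.95, 80.78], [-101.98, 83.46]] yaw -170.93 0.04 55
outer -1 1 [[-103.36, 80.0], [-103.99, 45.01]] yaw -71.16 0.06 49
```

```bash
python3 -m jog '[{"fingers":0,"linear":[0.09,0,0],"twist":0},{"fingers":0,"linear":[0,0,0.05],"twist":0},{"fingers":0,"linear":[0,0,0],"twist":0},{"fingers":0,"linear":[0,0,0],"twist":0}]'
python3 -m jog '[{"fingers":0,"linear":[0,0,0.03],"twist":0},{"fingers":0,"linear":[0,0,0],"twist":0},{"fingers":0,"linear":[0,0,0],"twist":0}]'
python3 -m jog '[{"fingers":0,"linear":[0,0,0.03],"twist":0},{"fingers":0,"linear":[0,0,0],"twist":0},{"fingers":0,"linear":[0,0,0],"twist":0}]'
python3 - <<'E'
from h import *
im=grab('top',8)
togo(.5595,-.0587,.0706,109.87); print(loc(robot.read_state()['position']))
z=.097
for ch in (None,0,1):
    for nm,a,b in [('end',(-.088,.085,z),(-.102,.085,z)),('inner',(-.087,.083,z),(-.087,.04,z))]:
        e,r,k,p=edge(im,'top',W(*a),W(*b),half=2,chan=ch,sign=-1 if nm=='end' else 0,trim=.15); print(nm,ch,loc(e).round(2).tolist(),'yaw %.2f'%yawof(e),round(r,2),k)
E
```

```text
t: 11.1
position: [0.5587, -0.0574, 0.0717]
eef_rot: [0.575, 0.818, -0.0, -0.0]
ft_force: [-0.3, -0.3, -1.5]
width: 0.0159
grip_force: 30.0
t: 11.4
position: [0.5588, -0.0576, 0.0709]
eef_rot: [0.575, 0.818, -0.0, -0.0]
ft_force: [-1.2, 0.7, -2.1]
width: 0.0159
grip_force: 30.0
t: 11.7
position: [0.5589, -0.0575, 0.0705]
eef_rot: [0.575, 0.818, -0.0, 0.0]
ft_force: [-1.9, -0.8, 6.3]
width: 0.016
grip_force: 30.0
t 12.10 pos [ 0.5589 -0.0575  0.0705] yaw 109.84 tilt [ 0.0004 -0.0004] twist -0.005 lin [-0.044  0.004 -0.002] F [-1.7 -0.8  5.4] w 0.0161 grip 30.0 j7 [ 0.75  0.75 -0.94  1.88  0.77  0.92 -0.22]
[[-95.08285004   1.28128   ]]
end None [[-87.99, 84.49], [-102.01, 85.95]] yaw -166.06 0.05 47
inner None [[-88.3, 83.02], [-88.31, 40.02]] yaw -70.15 0.05 44
end 0 [[-88.0, 84.87], [-102.01, 85.8]] yaw -163.95 0.04 45
inner 0 [[-88.18, 83.02], [-88.44, 40.02]] yaw -70.47 0.06 51
end 1 [[-87.99, 84.36], [-102.01, 86.03]] yaw -166.90 0.05 46
inner 1 [[-88.17, 83.02], [-88.46, 40.02]] yaw -70.51 0.06 52
```

```bash
python3 -m jog '[{"fingers":0,"linear":[0,0,-0.02],"twist":0},{"fingers":0,"linear":[0,0.15,0],"twist":0},{"fingers":0,"linear":[0,0.15,0],"twist":0},{"fingers":0,"linear":[0,0.15,0],"twist":0},{"fingers":0,"linear":[0,0,0],"twist":0},{"fingers":0,"linear":[0,0,0],"twist":0}]'
python3 -c "
from h import *
togo(*W(-.062,0,.0706),109.87); print(loc(robot.read_state()['position']))"
python3 -m jog '[{"fingers":0,"linear":[0,0.1,0],"twist":0},{"fingers":0,"linear":[0,0.1,0],"twist":0},{"fingers":0,"linear":[0,0,0],"twist":0},{"fingers":0,"linear":[0,0,0],"twist":0}]'
python3 -c "
from h import *
togo(*W(-.062,0,.0706),109.87); print(loc(robot.read_state()['position']))"
```

```text
t: 12.7
position: [0.5718, -0.0528, 0.0706]
eef_rot: [0.575, 0.818, 0.0, 0.0]
ft_force: [0.3, 0.4, 0.6]
width: 0.0156
grip_force: 30.0
t 12.70 pos [ 0.5718 -0.0528  0.0706] yaw 109.85 tilt [0.0007 0.0003] twist -0.003 lin [-0.043  0.646 -0.001] F [0.3 0.4 0.6] w 0.0156 grip 30.0 j7 [ 0.73  0.77 -0.94  1.85  0.77  0.93 -0.22]
[[-81.37561594   1.30385762]]
t: 13.1
position: [0.5763, -0.0511, 0.0706]
eef_rot: [0.575, 0.818, -0.001, -0.0]
ft_force: [-4.2, -0.8, 4.1]
width: 0.0159
grip_force: 30.0
t 13.10 pos [ 0.5763 -0.0511  0.0706] yaw 109.85 tilt [-0.0016 -0.0007] twist -0.004 lin [-0.045  0.485 -0.001] F [-4.2 -0.8  4.1] w 0.0159 grip 30.0 j7 [ 0.72  0.77 -0.93  1.84  0.77  0.94 -0.22]
[[-76.55487475   1.36294385]]
```

```bash
python3 -m jog '[{"fingers":0,"linear":[0,0.1,0],"twist":0},{"fingers":0,"linear":[0,0,0],"twist":0},{"fingers":0,"linear":[0,0,0],"twist":0}]'
python3 -c "
from h import *
togo(*W(-.062,0,.0706),109.87); s=robot.read_state();print(loc(s['position']),s['torque'], R.from_euler('z',-19.87,degrees=True).apply(s['ft_force']))"
```

```text
t: 13.4
position: [0.5796, -0.0502, 0.0706]
eef_rot: [0.575, 0.818, -0.0, -0.0]
ft_force: [-2.7, -1.2, 3.8]
width: 0.0159
grip_force: 30.0
t 13.40 pos [ 0.5796 -0.0502  0.0706] yaw 109.83 tilt [-0.0007 -0.0005] twist -0.006 lin [-0.038  0.372 -0.   ] F [-2.7 -1.2  3.8] w 0.0159 grip 30.0 j7 [ 0.72  0.78 -0.93  1.83  0.77  0.94 -0.22]
[[-73.14765223   1.15112387]] [-0.32293606  0.95543316  0.07847133] [-2.93008585 -0.1987313   3.80907379]
```

```bash
python3 -m jog '[{"fingers":0,"linear":[0,0.1,-0.01],"twist":0},{"fingers":0,"linear":[0,0.1,0],"twist":0},{"fingers":0,"linear":[0,0,0],"twist":0},{"fingers":0,"linear":[0,0,0],"twist":0}]'
python3 -c "
from h import *
togo(*W(-.062,0,.0706),109.87); s=robot.read_state();print(loc(s['position']),s['torque'], R.from_euler('z',-19.87,degrees=True).apply(s['ft_force']))"
```

```text
t: 13.8
position: [0.5864, -0.0477, 0.0709]
eef_rot: [0.575, 0.818, 0.001, 0.0]
ft_force: [1.1, -0.1, -1.5]
width: 0.0159
grip_force: 30.0
t 13.80 pos [ 0.5864 -0.0477  0.0709] yaw 109.84 tilt [0.0012 0.0005] twist -0.005 lin [-0.039  0.132  0.009] F [ 1.1 -0.1 -1.5] w 0.0159 grip 30.0 j7 [ 0.71  0.79 -0.93  1.82  0.77  0.95 -0.22]
[[-65.97134486   1.18191355]] [-0.2044042  -0.33999958 -0.00786646] [ 0.96621202 -0.48052721 -1.47136795]
```

Interlacing freely. Now I'll go to the shoulder, in small steps.

```bash
python3 -m jog '[{"fingers":0,"linear":[0,0.1,0],"twist":0},{"fingers":0,"linear":[0,0.05,0],"twist":0},{"fingers":0,"linear":[0,0,0],"twist":0},{"fingers":0,"linear":[0,0,0],"twist":0}]'
python3 -c "
from h import *
togo(*W(-.062,0,.0706),109.87); s=robot.read_state();print(loc(s['position']),s['torque'], R.from_euler('z',-19.87,degrees=True).apply(s['ft_force']))"
python3 -m jog '[{"fingers":0,"linear":[0,0.05,0],"twist":0},{"fingers":0,"linear":[0,0,0],"twist":0},{"fingers":0,"linear":[0,0,0],"twist":0}]'
python3 -c "
from h import *
togo(*W(-.062,0,.0706),109.87); s=robot.read_state();print(loc(s['position']),s['torque'], R.from_euler('z',-19.87,degrees=True).apply(s['ft_force']))"
```

```text
t: 14.2
position: [0.59, -0.0464, 0.0709]
eef_rot: [0.575, 0.818, 0.0, 0.0]
ft_force: [-0.0, -1.3, -2.7]
width: 0.0161
grip_force: 30.0
t 14.20 pos [ 0.59   -0.0464  0.0709] yaw 109.84 tilt [ 0.0003 -0.0001] twist -0.005 lin [-0.04   0.004  0.01 ] F [-0.  -1.3 -2.7] w 0.0161 grip 30.0 j7 [ 0.7   0.79 -0.93  1.81  0.77  0.95 -0.22]
[[-62.11123948   1.21286429]] [-0.29197785 -0.30721165 -0.00883719] [-0.47223828 -1.20540818 -2.71470023]
t: 14.5
position: [0.5912, -0.046, 0.0709]
eef_rot: [0.575, 0.818, -0.0, 0.0]
ft_force: [0.2, -1.9, -2.3]
width: 0.0158
grip_force: 30.0
t 14.50 pos [ 0.5912 -0.046   0.0709] yaw 109.84 tilt [-0.0001 -0.0003] twist -0.004 lin [-0.04  -0.038  0.009] F [ 0.2 -1.9 -2.3] w 0.0158 grip 30.0 j7 [ 0.7   0.79 -0.93  1.8   0.77  0.96 -0.22]
[[-60.86048996   1.1952431 ]] [-0.43267777 -0.16126893  0.05168766] [-0.49649708 -1.8678135  -2.3066566 ]
```

```bash
python3 -m jog '[{"fingers":0,"linear":[0,0.05,0],"twist":0},{"fingers":0,"linear":[0,0,0],"twist":0},{"fingers":0,"linear":[0,0,0],"twist":0}]'
python3 -m jog '[{"fingers":0,"linear":[0,0.05,0],"twist":0},{"fingers":0,"linear":[0,0,0],"twist":0},{"fingers":0,"linear":[0,0,0],"twist":0}]'
python3 -c "
from h import *
togo(*W(-.062,0,.0706),109.87); s=robot.read_state();print(loc(s['position']),s['torque'], R.from_euler('z',-19.87,degrees=True).apply(s['ft_force']))"
```

```text
t: 14.8
position: [0.5911, -0.046, 0.0708]
eef_rot: [0.575, 0.818, -0.002, -0.001]
ft_force: [-5.1, -3.4, 2.8]
width: 0.0159
grip_force: 30.0
t: 15.1
position: [0.5911, -0.046, 0.0706]
eef_rot: [0.575, 0.818, -0.003, -0.002]
ft_force: [-8.9, -4.0, 6.9]
width: 0.0158
grip_force: 30.0
t 15.10 pos [ 0.5911 -0.046   0.0706] yaw 109.81 tilt [-0.006  -0.0029] twist -0.009 lin [-0.039 -0.035  0.001] F [-8.9 -4.   6.9] w 0.0158 grip 30.0 j7 [ 0.69  0.79 -0.93  1.8   0.77  0.96 -0.22]
[[-60.94695628   1.17216558]] [-0.75311901  1.66461201  0.06673126] [-9.74421651 -0.76380646  6.90155757]
```

```bash
python3 -m jog '[{"fingers":0,"linear":[0,-0.09,0],"twist":0},{"fingers":0,"linear":[0,0,0],"twist":0},{"fingers":0.35,"linear":[0,0,0],"twist":0},{"fingers":0.35,"linear":[0,0,0],"twist":0},{"fingers":0.35,"linear":[0,0,0],"twist":0},{"fingers":0.35,"linear":[0,0,-0.3],"twist":0},{"fingers":0.35,"linear":[0,0,-1],"twist":0},{"fingers":0.4,"linear":[0,0,-1],"twist":0},{"fingers":0.4,"linear":[0,0,-1],"twist":0},{"fingers":0.4,"linear":[0,0,-1],"twist":0},{"fingers":0.4,"linear":[0,0,-0.7],"twist":0}]'
python3 - <<'E'
from h import *
im=np.load('top0.npy')
# lid edges at z=.015, handle edges at z=.045
c=[(.3819,-.2327,.015),(.4651,-.3302,.015),(.3923,-.3953,.015),(.3027,-.2947,.015)]
for i in range(4):
    for ch in(0,2):
        e,r,k,p=edge(im,'top',np.array(c[i]),np.array(c[(i+1)%4]),half=3,chan=ch); print('lid',i,(e*1000).round(1)[:,:2].tolist(),'mid',(e.mean(0)*1000).round(1)[:2],'yaw %.2f'%yawof(e),round(r,2),k)
u=np.array([.0604,-.0756]); u/=np.linalg.norm(u); n=np.array([-u[1],u[0]]); m=np.array([.3826,-.311])
for sg in(1,-1):
    a=np.r_[m-u*.045+sg*n*.007,.045]; b=np.r_[m+u*.045+sg*n*.007,.045]
    e,r,k,p=edge(im,'top',a,b,half=2.5,chan=0); print('handle',sg,(e*1000).round(1)[:,:2].tolist(),'mid',(e.mean(0)*1000).round(1)[:2],'yaw %.2f'%yawof(e),round(r,2),k)
togo(.384,-.312,.20,128.6)
E
```

```text
t: 16.2
position: [0.5923, -0.0449, 0.224]
eef_rot: [0.574, 0.819, 0.001, 0.001]
ft_force: [0.8, -0.6, 0.9]
width: 0.0368
grip_force: 0.0
lid 0 [[383.1, -231.7], [467.2, -328.4]] mid [ 425.1 -280.1] yaw -49.00 0.3 60
lid 0 [[386.0, -229.2], [468.6, -327.2]] mid [ 427.3 -278.2] yaw -49.85 0.06 41
lid 1 [[469.3, -334.9], [393.1, -396.3]] mid [ 431.2 -365.6] yaw -141.11 0.33 41
lid 1 [[468.3, -333.7], [393.3, -396.4]] mid [ 430.8 -365.1] yaw -140.12 0.2 44
lid 2 [[386.8, -400.3], [298.8, -298.2]] mid [ 342.8 -349.2] yaw 130.76 0.13 37
lid 2 [[386.8, -400.2], [299.5, -297.6]] mid [ 343.2 -348.9] yaw 130.38 0.11 55
lid 3 [[303.9, -296.2], [380.9, -231.5]] mid [ 342.4 -263.8] yaw 40.06 0.04 49
lid 3 [[301.1, -292.7], [378.6, -228.4]] mid [ 339.8 -260.5] yaw 39.67 0.04 41
handle 1 [[359.8, -271.6], [418.0, -340.3]] mid [ 388.9 -306. ] yaw -49.80 0.04 41
handle -1 [[347.3, -281.6], [405.2, -350.5]] mid [ 376.2 -316.1] yaw -49.96 0.12 55
t 16.20 pos [ 0.5923 -0.0449  0.224 ] yaw 109.89 tilt [0.0029 0.0001] twist -3.118 lin [ -2.624 -10.981   0.799] F [ 0.8 -0.6  0.9] w 0.0368 grip 0.0 j7 [ 0.8   0.62 -1.09  1.7   0.59  1.19 -0.09]
```

```bash
python3 -m jog '[{"fingers":0.4,"linear":[0,0,0],"twist":-0.84},{"fingers":0.4,"linear":[0,0,0],"twist":-0.84},{"fingers":0.4,"linear":[0,0,0],"twist":-0.84},{"fingers":0.4,"linear":[0,0,0],"twist":-0.84},{"fingers":0.4,"linear":[0,0,0],"twist":0}]'
python3 - <<'E'
from h import *
im=grab('top',6); np.save('top2.npy',im)
togo(.3862,-.313,.20,130.05)
z=.096
for nm,a,b in [('inner',(-.054,.065,z),(-.054,-.065,z)),('outer',(-.07,.08,z),(-.07,-.08,z)),('tip+',(-.056,.085,z),(-.068,.085,z))]:
    for ch in (None,0):
        e,r,k,p=edge(im,'top',W(*a),W(*b),half=2.5,chan=ch); print(nm,ch,loc(e).round(2).tolist(),'yaw %.2f'%yawof(e),round(r,2),k)
cv2.imwrite('pics/s2.png',cv2.resize(im[95:220,310:445].astype(np.uint8),None,fx=4.4,fy=4.4,interpolation=cv2.INTER_CUBIC)[:,:,::-1])
E
```

```text
t: 16.7
position: [0.5916, -0.0454, 0.2215]
eef_rot: [0.422, 0.907, 0.0, 0.0]
ft_force: [-0.3, 0.9, -0.9]
width: 0.0368
grip_force: 0.0
t 17.00 pos [ 0.5915 -0.0456  0.2211] yaw 129.96 tilt [ 0.0002 -0.0003] twist -0.016 lin [ -2.419 -10.974   0.704] F [-0.1 -0.3 -0.2] w 0.0364 grip 0.0 j7 [ 0.84  0.67 -1.16  1.7   0.65  1.22  0.21]
inner None [[-54.06, 65.0], [-54.25, -64.99]] yaw -70.21 0.08 38
inner 0 [[-53.91, 65.0], [-54.59, -64.99]] yaw -70.43 0.08 38
outer None [[-70.04, 80.0], [-69.98, -80.0]] yaw -70.11 0.08 35
outer 0 [[-70.11, 80.0], [-69.83, -80.0]] yaw -70.03 0.08 36
tip+ None [[-56.0, 85.27], [-68.01, 85.9]] yaw -163.13 0.04 55
tip+ 0 [[-56.01, 85.53], [-68.01, 85.84]] yaw -161.59 0.04 57
```

View pics/s2.png

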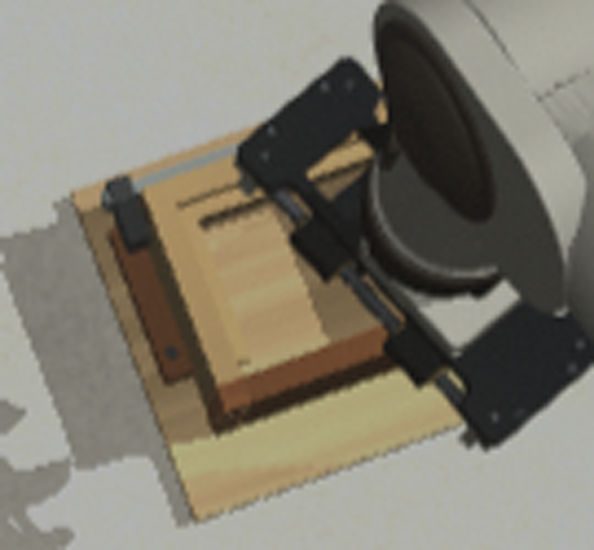

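The front stands home and released: its top face lies flush across the open end at about crop (220,385), and the edge fit puts it at box x = −62.0 mm. Now the lid.

```bash
python3 -m jog '[{"fingers":0.4,"linear":[-0.2,-0.8,0],"twist":0},{"fingers":0.4,"linear":[-0.2,-1,0],"twist":0},{"fingers":0.4,"linear":[-0.2,-1,0],"twist":0},{"fingers":0.4,"linear":[-0.2,-1,0],"twist":0},{"fingers":0.4,"linear":[-0.2,-1,0],"twist":0},{"fingers":0.4,"linear":[-0.2,-1,0],"twist":0},{"fingers":0.4,"linear":[-0.2,-1,0],"twist":0},{"fingers":0.4,"linear":[-0.2,-1,0],"twist":0},{"fingers":0.4,"linear":[-0.2,-1,0],"twist":0},{"fingers":0.4,"linear":[-0.3,-1,0],"twist":0},{"fingers":0.4,"linear":[-0.3,-1,0],"twist":0},{"fingers":0.4,"linear":[0,-0.15,0],"twist":0}]'
python3 -m jog '[{"fingers":0.4,"linear":[0,0,0.6],"twist":0},{"fingers":0.4,"linear":[0,0,1],"twist":0},{"fingers":0.4,"linear":[0,0,1],"twist":0},{"fingers":0.4,"linear":[0,0,1],"twist":0},{"fingers":0.4,"linear":[0,0,0.6],"twist":0},{"fingers":0.4,"linear":[0,0,0],"twist":0},{"fingers":0.4,"linear":[0,0,0],"twist":0}]'
python3 -c "
from h import *
togo(.3862,-.313,.030,130.05)"
```

```text
t: 18.2
position: [0.3837, -0.3159, 0.2205]
eef_rot: [0.426, 0.905, -0.001, -0.001]
ft_force: [-0.2, -0.2, -0.7]
width: 0.0366
grip_force: 0.0
t: 18.9
position: [0.387, -0.3104, 0.0948]
eef_rot: [0.421, 0.907, 0.001, -0.0]
ft_force: [0.8, -0.8, 0.1]
width: 0.0365
grip_force: 0.0
t 18.90 pos [ 0.387  -0.3104  0.0948] yaw 130.15 tilt [0.0002 0.0012] twist 0.016 lin [-0.05  -0.075  2.16 ] F [ 0.8 -0.8  0.1] w 0.0365 grip 0.0 j7 [ 1.49  0.71 -1.12  2.03  0.81  0.94  0.63]
```

```bash
python3 -m jog '[{"fingers":0.4,"linear":[-0.05,-0.07,0.6],"twist":0},{"fingers":0.4,"linear":[0,0,0.7],"twist":0},{"fingers":0.4,"linear":[0,0,0.5],"twist":0},{"fingers":0.4,"linear":[0,0,0.3],"twist":0},{"fingers":0.4,"linear":[0,0,0],"twist":0},{"fingers":0.4,"linear":[0,0,0],"twist":0}]'
python3 -c "
from h import *
togo(.3862,-.313,.030,130.05)"
python3 -m jog '[{"fingers":0,"linear":[0,0,0],"twist":0},{"fingers":0,"linear":[0,0,0],"twist":0},{"fingers":0,"linear":[0,0,0],"twist":0},{"fingers":0,"linear":[0,0,0],"twist":0},{"fingers":0,"linear":[0,0,0],"twist":0}]'
python3 -c "
from h import *
togo(.3862,-.313,.20,130.05)"
```

```text
t: 19.5
position: [0.3861, -0.3145, 0.0325]
eef_rot: [0.422, 0.906, 0.0, 0.0]
ft_force: [0.7, -0.2, 1.0]
width: 0.0368
grip_force: 0.0
t 19.50 pos [ 0.3861 -0.3145  0.0325] yaw 130.03 tilt [ 0.0007 -0.0002] twist -0.004 lin [0.035 0.033 0.083] F [ 0.7 -0.2  1. ] w 0.0368 grip 0.0 j7 [ 1.42  0.79 -1.01  2.05  0.93  0.85  0.55]
t: 20.0
position: [0.3856, -0.3148, 0.0323]
eef_rot: [0.423, 0.906, -0.0, 0.0]
ft_force: [-1.4, -0.6, 3.7]
width: 0.0137
grip_force: 30.0
t 20.00 pos [ 0.3856 -0.3148  0.0323] yaw 129.99 tilt [ 0.0001 -0.0006] twist -0.01 lin [ 0.033  0.055 -5.591] F [-1.4 -0.6  3.7] w 0.0137 grip 30.0 j7 [ 1.42  0.79 -1.01  2.05  0.93  0.85  0.55]
```

```bash
python3 -m jog '[{"fingers":0,"linear":[0,0,-0.6],"twist":0},{"fingers":0,"linear":[0,0,-1],"twist":0},{"fingers":0,"linear":[0,0,-1],"twist":0},{"fingers":0,"linear":[0,0,-1],"twist":0},{"fingers":0,"linear":[0,0,-1],"twist":0},{"fingers":0,"linear":[0,0,-1],"twist":0},{"fingers":0,"linear":[0,0,0],"twist":0.84},{"fingers":0,"linear":[0,0,0],"twist":0.84},{"fingers":0,"linear":[0,0,0],"twist":0.84},{"fingers":0,"linear":[0,0,0],"twist":0.83},{"fingers":0,"linear":[0,0,0],"twist":0}]'
python3 -c "
from h import *
togo(*W(.00105,.0006,.126),109.87)"
```

```text
t: 21.1
position: [0.385, -0.3143, 0.1997]
eef_rot: [0.574, 0.819, -0.0, -0.0]
ft_force: [-0.1, 0.3, -2.5]
width: 0.0136
grip_force: 30.0
t 21.10 pos [ 0.385  -0.3143  0.1997] yaw 109.87 tilt [-0.0009 -0.0002] twist 0.001 lin [ 6.057 11.565  2.455] F [-0.1  0.3 -2.5] w 0.0136 grip 30.0 j7 [ 1.59  0.52 -1.21  1.95  0.56  1.07  0.48]
```

```bash
python3 -m jog '[{"fingers":0,"linear":[0.4,0.7,0],"twist":0},{"fingers":0,"linear":[0.52,1,0],"twist":0},{"fingers":0,"linear":[0.52,1,0],"twist":0},{"fingers":0,"linear":[0.52,1,0],"twist":0},{"fingers":0,"linear":[0.52,1,0],"twist":0},{"fingers":0,"linear":[0.52,1,0],"twist":0},{"fingers":0,"linear":[0.52,1,0],"twist":0},{"fingers":0,"linear":[0.52,1,0],"twist":0},{"fingers":0,"linear":[0.52,1,0],"twist":0},{"fingers":0,"linear":[0.52,1,0],"twist":0},{"fingers":0,"linear":[0.52,1,0],"twist":0},{"fingers":0,"linear":[0.46,0.86,0],"twist":0}]'
python3 -m jog '[{"fingers":0,"linear":[0,0,0],"twist":0},{"fingers":0,"linear":[0,0,0.8],"twist":0},{"fingers":0,"linear":[0,0,0.8],"twist":0},{"fingers":0,"linear":[0,0,0.4],"twist":0},{"fingers":0,"linear":[0,0,0],"twist":0},{"fingers":0,"linear":[0,0,0],"twist":0}]'
python3 -c "
from h import *
togo(*W(.00105,.0006,.126),109.87)"
```

```text
t: 22.3
position: [0.6503, -0.0239, 0.1991]
eef_rot: [0.573, 0.82, -0.0, -0.001]
ft_force: [0.3, -0.2, -2.3]
width: 0.0142
grip_force: 30.0
t: 22.9
position: [0.6498, -0.0256, 0.1403]
eef_rot: [0.574, 0.819, 0.0, -0.0]
ft_force: [1.1, 0.1, -1.4]
width: 0.0136
grip_force: 30.0
t 22.90 pos [ 0.6498 -0.0256  0.1403] yaw 109.92 tilt [0.     0.0005] twist 0.008 lin [ 0.007 -0.004  0.476] F [ 1.1  0.1 -1.4] w 0.0136 grip 30.0 j7 [ 0.65  0.79 -0.98  1.62  0.72  1.13 -0.17]
```

```bash
python3 -m jog '[{"fingers":0,"linear":[0,0,0.4],"twist":0},{"fingers":0,"linear":[0,0,0],"twist":0},{"fingers":0,"linear":[0,0,0],"twist":0},{"fingers":0,"linear":[0,0,0],"twist":0}]'
python3 - <<'E'
from h import *
im=grab('top',8); np.save('top3.npy',im); si=grab('side',4)
togo(*W(.00105,.0006,.126),109.87); tz=robot.read_state()['position'][2]; z=tz-.0273+.010; print('lidtop z',z)
for nm,a,b in [('-x',(-.0528,.06,z),(-.0528,-.02,z)),('+y',(-.045,.0678,z),(.045,.0678,z)),('+x',(.0528,.06,z),(.0528,.02,z))]:
    for ch in (None,0,2):
        e,r,k,p=edge(im,'top',W(*a),W(*b),half=3,chan=ch); print(nm,ch,loc(e).round(2).tolist(),'yaw %.2f'%yawof(e),round(r,2),k)
a=cv2.resize(im[95:220,310:445].astype(np.uint8),None,fx=4.4,fy=4.4,interpolation=cv2.INTER_CUBIC)[:537]
b=cv2.resize(si[170:282,205:305].astype(np.uint8),None,fx=2,fy=4.8,interpolation=cv2.INTER_CUBIC)[:537]
cv2.imwrite('pics/s3.png',np.hstack([a,b])[:,:,::-1])
E
```

```text
t: 23.3
position: [0.6499, -0.0254, 0.1284]
eef_rot: [0.574, 0.819, 0.0, 0.0]
ft_force: [0.2, 0.2, -2.5]
width: 0.0138
grip_force: 30.0
t 23.90 pos [ 0.6497 -0.0255  0.1279] yaw 109.91 tilt [-0. -0.] twist 0.006 lin [ 0.002 -0.002  0.064] F [-0.1 -0.1 -2.1] w 0.0137 grip 30.0 j7 [ 0.64  0.81 -0.97  1.63  0.73  1.11 -0.18]
lidtop z 0.11061601887281644
-x None [[-55.03, 60.04], [-50.59, -20.05]] yaw -66.95 0.19 34
-x 0 [[-55.3, 60.04], [-51.88, -20.02]] yaw -67.68 0.12 37
-x 2 [[-58.57, 60.09], [-46.96, -20.12]] yaw -61.90 0.4 53
+y None [[-45.03, 69.73], [44.96, 69.84]] yaw 19.94 0.04 53
+y 0 [[-45.03, 69.76], [44.96, 70.02]] yaw 20.03 0.04 53
+y 2 [[-45.03, 69.68], [44.96, 69.65]] yaw 19.85 0.04 56
+x None [[53.17, 59.99], [53.15, 19.99]] yaw -70.17 0.05 43
+x 0 [[53.1, 59.99], [53.39, 19.99]] yaw -69.72 0.05 44
+x 2 [[53.11, 59.99], [52.92, 20.0]] yaw -70.41 0.07 50
```

View pics/s3.png

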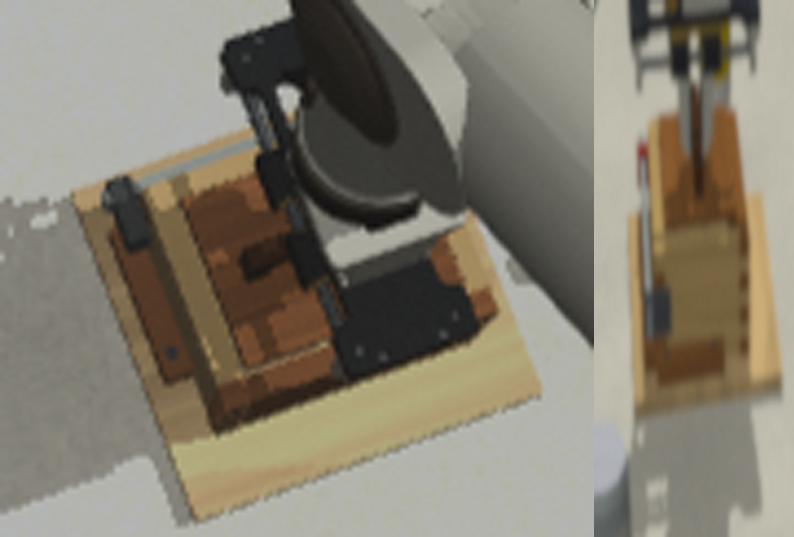

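The lid hovers 5 mm over the rim, roughly centred. Its +y edge runs parallel to the wall, from about crop (190,195) to (240,365). I need to know whether the edge I fitted is the panel's upper or lower edge.

Run:
```python
from h import *
im=np.load('top3.npy').astype(np.float32)
for nm,f in [('+y at z=.1106',lambda o,s:(s,.0678+o,.1106)),('+x',lambda o,s:(.0528+o,s,.1106))]:
    S=np.linspace(-.03,.04,40) if nm[1]=='y' else np.linspace(.03,.06,40)
    for o in np.arange(-.008,.0121,.001):
        P=proj('top',[W(*f(o,s)) for s in S]).astype(np.float32)
        v=cv2.remap(im,P[None,:,0],P[None,:,1],cv2.INTER_LINEAR)[0]
        print(nm,'%.0f'%(o*1000),np.median(v,0).round().astype(int))
```

```text
+y at z=.1106 -8 [81 55 38]
+y at z=.1106 -7 [82 56 38]
+y at z=.1106 -6 [81 56 38]
+y at z=.1106 -5 [82 56 38]
+y at z=.1106 -4 [82 56 39]
+y at z=.1106 -3 [82 56 39]
+y at z=.1106 -2 [81 56 38]
+y at z=.1106 -1 [76 53 37]
+y at z=.1106 0 [72 54 38]
+y at z=.1106 1 [78 62 43]
+y at z=.1106 2 [94 76 53]
+y at z=.1106 3 [109  91  62]
+y at z=.1106 4 [117  98  67]
+y at z=.1106 5 [118  98  68]
+y at z=.1106 6 [117  98  68]
+y at z=.1106 7 [117  98  68]
+y at z=.1106 8 [117  98  68]
+y at z=.1106 9 [117  98  68]
+y at z=.1106 10 [117  98  68]
+y at z=.1106 11 [117  98  68]
+y at z=.1106 12 [117  98  68]
+x -8 [88 60 41]
+x -7 [90 61 42]
+x -6 [92 62 42]
+x -5 [93 63 42]
+x -4 [98 66 44]
+x -3 [105  71  47]
+x -2 [112  78  51]
+x -1 [122  88  59]
+x 0 [132 102  69]
+x 1 [146 119  81]
+x 2 [159 132  90]
+x 3 [165 138  95]
+x 4 [168 142  98]
+x 5 [170 144  99]
+x 6 [170 144  99]
+x 7 [170 144  99]
+x 8 [170 144  99]
+x 9 [170 144  99]
+x 10 [170 144  99]
+x 11 [169 144 101]
+x 12 [165 144 105]
```

```bash
python3 -m jog '[{"fingers":0,"linear":[0,0,0.1],"twist":0},{"fingers":0,"linear":[0,0,0.1],"twist":0},{"fingers":0,"linear":[0,0,0],"twist":0},{"fingers":0,"linear":[0,0,0],"twist":0}]'
python3 -m jog '[{"fingers":0,"linear":[0,0,0.08],"twist":0},{"fingers":0,"linear":[0,0,0],"twist":0},{"fingers":0,"linear":[0,0,0],"twist":0}]'
python3 -c "
from h import *
togo(*W(.00105,.0006,.1133),109.87); s=robot.read_state();print(loc(s['position']),s['torque'])"
```

```text
t: 24.3
position: [0.6495, -0.0255, 0.1217]
eef_rot: [0.574, 0.819, -0.0, -0.0]
ft_force: [0.5, 0.9, -2.5]
width: 0.014
grip_force: 30.0
t: 24.6
position: [0.6496, -0.0255, 0.1194]
eef_rot: [0.574, 0.819, -0.0, -0.0]
ft_force: [0.5, -0.2, -2.4]
width: 0.0135
grip_force: 30.0
t 24.60 pos [ 0.6496 -0.0255  0.1194] yaw 109.91 tilt [-0.0002 -0.    ] twist 0.006 lin [ 0.001 -0.001  0.205] F [ 0.5 -0.2 -2.4] w 0.0135 grip 30.0 j7 [ 0.63  0.82 -0.97  1.63  0.74  1.1  -0.19]
[[1.07588833 0.55897707]] [-0.00529381 -0.08245515  0.00962045]
```

```bash
python3 -m jog '[{"fingers":0,"linear":[0,0,0.1],"twist":0},{"fingers":0,"linear":[0,0,0],"twist":0},{"fingers":0,"linear":[0,0,0],"twist":0}]'
python3 -m jog '[{"fingers":0,"linear":[0,0,0.08],"twist":0},{"fingers":0,"linear":[0,0,0],"twist":0},{"fingers":0,"linear":[0,0,0],"twist":0}]'
python3 -m jog '[{"fingers":0,"linear":[0,0,0.06],"twist":0},{"fingers":0,"linear":[0,0,0],"twist":0},{"fingers":0,"linear":[0,0,0],"twist":0}]'
```

```text
t: 24.9
position: [0.6496, -0.0255, 0.1164]
eef_rot: [0.574, 0.819, -0.0, -0.0]
ft_force: [0.6, -0.2, -2.3]
width: 0.0138
grip_force: 30.0
t: 25.2
position: [0.6496, -0.0255, 0.114]
eef_rot: [0.574, 0.819, -0.0, -0.0]
ft_force: [-0.2, 0.3, -2.5]
width: 0.0136
grip_force: 30.0
t: 25.5
position: [0.6499, -0.0254, 0.1133]
eef_rot: [0.574, 0.819, 0.0, 0.0]
ft_force: [-2.4, -1.2, 5.7]
width: 0.0138
grip_force: 30.0
```

Contact came at exactly the expected seat height (.1133). I'll release, retreat and verify.

```bash
python3 -m jog '[{"fingers":0,"linear":[0,0,-0.01],"twist":0},{"fingers":0.4,"linear":[0,0,0],"twist":0},{"fingers":0.4,"linear":[0,0,0],"twist":0},{"fingers":0.4,"linear":[0,0,0],"twist":0},{"fingers":0.4,"linear":[0,0,-0.3],"twist":0},{"fingers":0.4,"linear":[0,0,-1],"twist":0},{"fingers":0.4,"linear":[0,0,-1],"twist":0},{"fingers":0.4,"linear":[0,0,-1],"twist":0},{"fingers":0.4,"linear":[0,0,-0.5],"twist":0}]'
python3 -m jog '[{"fingers":0.4,"linear":[-0.6,-0.6,0],"twist":0},{"fingers":0.4,"linear":[-0.8,-0.9,0],"twist":0},{"fingers":0.4,"linear":[-0.8,-0.9,0],"twist":0},{"fingers":0.4,"linear":[-0.8,-0.9,0],"twist":0},{"fingers":0.4,"linear":[-0.8,-0.9,0],"twist":0},{"fingers":0.4,"linear":[-0.8,-0.9,0],"twist":0},{"fingers":0.4,"linear":[-0.8,-0.9,0],"twist":0},{"fingers":0.4,"linear":[-0.8,-0.9,0],"twist":0},{"fingers":0.4,"linear":[-0.8,-0.9,0],"twist":0},{"fingers":0.4,"linear":[0,0,0],"twist":0},{"fingers":0.4,"linear":[0,0,0],"twist":0}]'
python3 - <<'E'
from h import *
im=grab('top',6); np.save('top4.npy',im); si=grab('side',4)
z=.096
for nm,a,b in [('lid -y',(-.045,-.0678,z),(.045,-.0678,z)),('lid +y',(-.045,.0678,z),(.045,.0678,z)),('lid +x',(.0528,.06,z),(.0528,-.06,z)),('front outer',(-.07,.08,z),(-.07,-.08,z)),('front end+',(-.056,.085,z),(-.068,.085,z)),('front end-',(-.056,-.085,z),(-.068,-.085,z))]:
    for ch in (0,2):
        e,r,k,p=edge(im,'top',W(*a),W(*b),half=2.5,chan=ch); print(nm,ch,loc(e).round(2).tolist(),'yaw %.2f'%yawof(e),round(r,2),k)
a=cv2.resize(im[95:220,310:445].astype(np.uint8),None,fx=3.7,fy=4.4,interpolation=cv2.INTER_CUBIC)[:537]
b=cv2.resize(si[170:282,205:305].astype(np.uint8),None,fx=3,fy=4.8,interpolation=cv2.INTER_CUBIC)[:537]
cv2.imwrite('pics/s4.png',np.hstack([a,b])[:,:,::-1])
E
```

```text
t: 26.4
position: [0.651, -0.0248, 0.2302]
eef_rot: [0.574, 0.819, 0.001, 0.002]
ft_force: [0.2, -0.3, 0.4]
width: 0.0366
grip_force: 0.0
t: 27.5
position: [0.5004, -0.3036, 0.2262]
eef_rot: [0.575, 0.818, 0.0, -0.0]
ft_force: [-0.5, 0.2, 0.9]
width: 0.0371
grip_force: 0.0
lid -y 0 [[-44.96, -69.65], [45.05, -69.66]] yaw 19.86 0.04 58
lid -y 2 [[-44.96, -69.41], [45.04, -69.37]] yaw 19.89 0.03 47
lid +y 0 [[-45.03, 69.79], [44.96, 70.08]] yaw 20.05 0.04 52
lid +y 2 [[-45.03, 69.58], [44.96, 69.72]] yaw 19.96 0.03 56
lid +x 0 [[54.94, 59.96], [54.8, -60.05]] yaw -70.20 0.03 48
lid +x 2 [[54.59, 59.97], [54.52, -60.05]] yaw -70.16 0.04 50
front outer 0 [[-70.05, 80.0], [-70.03, -80.0]] yaw -70.12 0.05 46
front outer 2 [[-69.78, 80.0], [-69.82, -80.0]] yaw -70.15 0.05 47
front end+ 0 [[-56.01, 85.73], [-68.01, 85.94]] yaw -161.18 0.03 56
front end+ 2 [[-56.0, 85.04], [-68.02, 86.5]] yaw -167.03 0.04 55
front end- 0 [[-56.04, -83.45], [-68.02, -84.3]] yaw -156.07 0.03 55
front end- 2 [[-56.04, -83.46], [-68.01, -84.37]] yaw -155.80 0.02 52
```

View pics/s4.png

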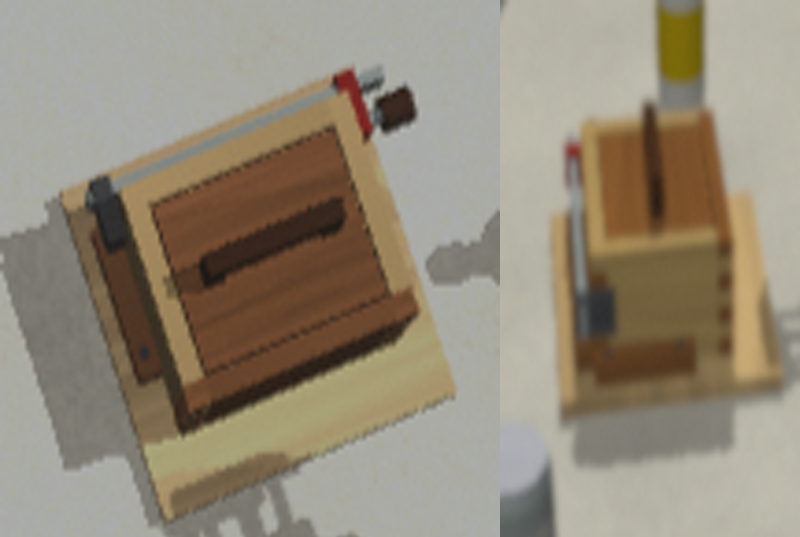

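The picture shows the lid flat and flush inside all four walls, with even seams. The front is home and interlaced, and its outer face fits at x = −70.0 mm. The gripper is clear of everything.

```bash
python3 -c "
from workcell import robot
print(robot.finish_job())"
```

```text
the job is handed in; nothing more can be done
None
```

The front is fully home and interlaced with both sides, the lid is seated flush on its cleats, and the job was handed in at about 28 s with the robot clear; `finish_job` returned no verdict.

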